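Scoop the wheel out from under the bench shelf

TASK

A turned wooden wheel has rolled under the low bench shelf. Take the metal scoop by its upright grip, slide its blade along the bench under the shelf so that the wheel rides up onto the pan, and draw the scoop back out until the wheel, lying flat in the pan, is fully clear of the shelf; leave the scoop standing on the bench and let go. Do not touch the wheel with the fingers, and leave the beech block that lies under the shelf where it is.

Things in the scene. Friction and masses are not known exactly. Their poses are not given: they have to be found in the camera images.
- scoop: Aluminium scoop. Origin: underside, below the upright wooden grip; x to the blade edge, z up. Grip 32 (x) x 22 (y), 80 to 155 mm high: pinch the 22 mm width from above, 125 mm up. Pan 92 mm wide, 88 inside, floor 3 mm, black rubber lining; rear wall at x = 25, 31 high; sides 20 high to x = 100, 11 to x = 115; open front, floor flat to x = 135, metal ramp to thin edge at x = 160. 0.35 kg.
- wheel_blank: The wheel to collect: a turned pale wooden disc with a small bore, 60 mm diameter, 15 mm thick, lying flat on the bench under the shelf, left or right of its middle. Origin at the centre of its underside, z up. A smaller wheel, 38 mm, lies on top of the shelf and is not wanted.
- block: Bystander to leave alone: beech block 30 x 52 x 24 mm lying on the bench under the other half of the shelf, about 160 mm from the wheel. Origin at the centre of its underside. (Left of the work a green cutting mat, 3 mm thick, lies on the bench, its edge about 0.12 m left of the robot's middle line: turn the scoop toward the shelf before sliding it left, or its blade may catch there.)
- shelf: Low fixed plywood shelf, 360 (y) x 140 (x) mm, top 102 mm high. Origin on the bench below the middle of its front edge; x points inward, z up. Space below 88 mm high, 336 wide. A white stop rail under it, front face at x = 85, from 8 to 46 mm above the bench, stops the wheel; the blade passes below. Push the blade edge about 20 mm past the rail face.
Mind the look-alikes: they are no part of the job. Of the things that look like the wheel_blank, take the one that is farthest to the robot's left at the start.

How it is judged (in metres and radians):
On the way:
1. the wheel rides up onto the pan of the scoop while still under the shelf (x of wheel_blank in the frame of scoop between 0.03 and 0.15 m and y of wheel_blank in the frame of scoop between -0.035 and 0.035 m and x of wheel_blank in the frame of shelf above 0 m), for 0.1 s.
At the end, for the whole second after the job is handed in: The wheel lies flat (within 10 degrees) in the scoop's pan, its centre 30 to 150 mm ahead of the grip axis and within 35 mm of the pan's middle line; its centre is at least 35 mm out in front of the shelf's front edge; the scoop stands level on the bench (within 7 degrees); both are at rest (x of wheel_blank in the frame of scoop between 0.03 and 0.15 m and y of wheel_blank in the frame of scoop between -0.035 and 0.035 m and z of wheel_blank in the frame of scoop below 0.02 m and angle between wheel_blank's own z axis and vertical below 0.17 rad and x of wheel_blank in the frame of shelf below -0.035 m and height (world z) of scoop below 0.01 m and angle between scoop's own z axis and vertical below 0.12 rad and linear speed of each of scoop, wheel_blank below 0.02 m/s); the robot touches nothing.
It fails at once if the beech block is shifted by more than 20 mm (distance of block from where it was at the start of the episode above 0.02 m).
It fails at once if the fingers touch the wheel (contact force between the fingers and wheel_blank above 0.5 N).
It also fails if it takes over 45 s, if anything falls off the work surface, if the arm or the gripper's body presses on something with over 40 N, if the wrist force passes 120 N, or if a joint passes its speed limit or range.

ROBOT

A 6-joint arm with a two-finger parallel gripper is mounted at the origin on a cart in front of the work surface, level with it; the furniture and walls round the work are solid. World frame = base frame: x ahead of the robot, y to its left, z up, the work surface at z = 0. Lengths are in mm, angles in rad, forces in N, time in s.
With the tool pointing down it reaches from about 350 to 775 mm from the base axis. Payload 7.3 kg.
Tool frame: the origin (TCP) lies on the centre line of the jaws, within the pads' length; the fingertips stand 22 mm ahead of it and the grasp point (between the pads) lies 3 mm ahead of it; z points along the fingers, y is the direction in which the jaws open and shut (so a half turn about z gives the same grasp; the last joint's range is limited). The gripper opens to 92 mm and grips with 3 to 60 N. Pads are 19 mm wide; open, the fingers measure 130 mm over their backs; the gripper's body (75 mm by 190 mm) begins 47 mm behind the grasp point.
Start: joints at [0.967, 0.342, 1.524, -0, 1.275, -0.146], TCP at [232.025, 470.964, 248.741] pointing down, gripper open.
Joint ranges: [-2.53, 2.53], [-0.77, 2.02], [0.04, 2.7], [-1, 4.14], [0.28, 2.66], [-3.11, 3.11]. Speed limits (rad/s): [2.57, 2.57, 3.14, 3.14, 3.14, 3.14].

INTERFACE

Orientations are given as [roll, pitch, yaw] about the fixed x, y, z axes, in that order (R = Rz(yaw) Ry(pitch) Rx(roll)).
In Python, from plant import bot gives the robot as it stands.
- The arm moves only by the tool play_rows, never from a script. Its argument "moves" is one flat list of numbers, 5 for each row, row after row: the closure in counts, from 0 (fully open) to 255 (shut), then the shift along the tool's x, y, z in mm, then the turn about the tool's z in degrees. A call has 1 to 8 rows; each row is the pose to reach, as a shift and turn from the pose commanded when the call began, along the tool's axes at that moment; what a row does not reach only later rows make up. A row lasts 1/12 s, in which the tool goes at most 41.7 mm and 7.16 degrees, less where a joint would pass 70% of its speed; a pose out of reach is approached as far as the arm can. A call with a gripper value outside its range is refused whole. The fingers move at their own pace and stop on an object; the grip force is fixed at half the most. Time passes only in rows, so rows that repeat a pose let the fingers close. It gives the time, the measured TCP pose, the force and the opening at its end, in the units of the state.
- bot.get_obs(): the state, without advancing time (a new reading comes with each control period).
- bot.capture(name): name is "side" or "top" or "wrist"; returns a dict with "color" (480x640x3 uint8, red, green, blue), "fx", "fy", "cx", "cy" (pixels), "world_to_cam" (4x4, takes a point from world to camera coordinates); the wrist camera has in their place "T_tool_cam" (4x4, takes a point from camera to tool coordinates, whose origin is the TCP and whose axes are the flange's). Camera axes: x right, y down, z forward; pixel columns grow to the right and rows downward; lengths in mm; the calibration is good to about 2 mm. A picture is of the moment at which its call begins: read the wrist's pose just before it. There is no depth.
- bot.close_job(): hands the job in, once; it reports no verdict.
The state is a dict: "time": time; "joint_positions": joint angles; "dq": joint speeds; "tau": joint torques, N m; "tool_pos": TCP position; "tcp_rot": TCP orientation; "contact_force": force on the tool from outside, world axes, zero at the start; "moment": the same for the moment, N m; "grip_width": finger opening in mm.
Only numpy, scipy, OpenCV 4.12 (cv2) and the standard library are available. Lean on these libraries where they do the work, as an engineer would, in place of code of your own. Each camera call takes 0.05 s, during which the arm holds its last target.

## Working session

There is one attempt and no reset: what is moved stays moved. The work goes in short steps, Python scripts to look and compute and a tool call to move; the robot and the scene stay as the last step left them, time stands still between calls to the robot, and variables do not carry over. Pictures are saved under pics/ and viewed, and the job is handed in when it is done.

Besides the shell and the picture viewer there is one more tool, called after "Emit:" as name(argument=value, ...) on one line, values as JSON. play_rows: Moves the arm, as the interface text tells. Its arguments: {"type":"object","properties":{"moves":{"type":"array","items":{"type":"number"}}},"required":["moves"]}

```bash
mkdir -p pics; ls; python3 - <<'E'
from plant import bot
import cv2
o=bot.get_obs();print(o)
for n in ["side","top","wrist"]:
    c=bot.capture(n);cv2.imwrite(f"pics/{n}0.png",c["color"][:,:,::-1])
    print(n,{k:v for k,v in c.items() if k!="color"})
E
```

```text
pics
{'time': 0.0, 'joint_positions': array([ 9.67007673e-01,  3.42714311e-01,  1.52502539e+00, -1.05123700e-05,
        1.27537603e+00, -1.46037696e-01]), 'dq': array([-0.0009438 ,  0.00060694, -0.00102661, -0.00040162, -0.00107604,
       -0.00065338]), 'tau': array([ 5.81865224e-04, -4.31242454e+01, -2.44225878e+01,  7.20171444e-02,
        5.59405424e-02, -1.61922967e-04]), 'tool_pos': array([231.80134629, 470.64107008, 248.04637375]), 'tcp_rot': array([-3.14008433e+00, -2.11691023e-04,  2.68384460e+00]), 'contact_force': array([ 0.22230076, -0.70596866, -0.08887473]), 'moment': array([-0.02779988, -0.01332336,  0.01595449]), 'grip_width': 91.56161410463784}
side {'fx': 434.1190396908293, 'fy': 434.1190396908293, 'cx': 315.5585013256228, 'cy': 231.58079888666867, 'world_to_cam': array([[-1.46423875e-01, -9.89174334e-01,  9.70495766e-03,
        -7.93459405e+01],
       [-7.54148479e-01,  1.05274146e-01, -6.48210943e-01,
         5.19664308e+02],
       [ 6.40171946e-01, -1.02232537e-01, -7.61398967e-01,
         4.67526206e+02],
       [ 0.00000000e+00,  0.00000000e+00,  0.000000
[... 265 characters left out ...]
1,  2.68201434e-03, -1.74464886e-01,
         6.18615114e+02],
       [ 1.74467220e-01,  6.60617369e-04, -9.84662761e-01,
         7.88964573e+02],
       [ 0.00000000e+00,  0.00000000e+00,  0.00000000e+00,
         1.00000000e+00]])}
wrist {'fx': 418.96556786662865, 'fy': 418.96556786662865, 'cx': 318.9687774178562, 'cy': 239.58959562876817, 'T_tool_cam': array([[-3.01554693e-04, -9.50491986e-01, -3.10748924e-01,
         8.48192487e+01],
       [ 9.99999955e-01, -2.88247655e-04, -8.87455817e-05,
        -1.61077036e-01],
       [-5.22068427e-06, -3.10748937e-01,  9.50492030e-01,
        -1.36261653e+02],
       [ 0.00000000e+00,  0.00000000e+00,  0.00000000e+00,
         1.00000000e+00]])}
```

View pics/side0.png

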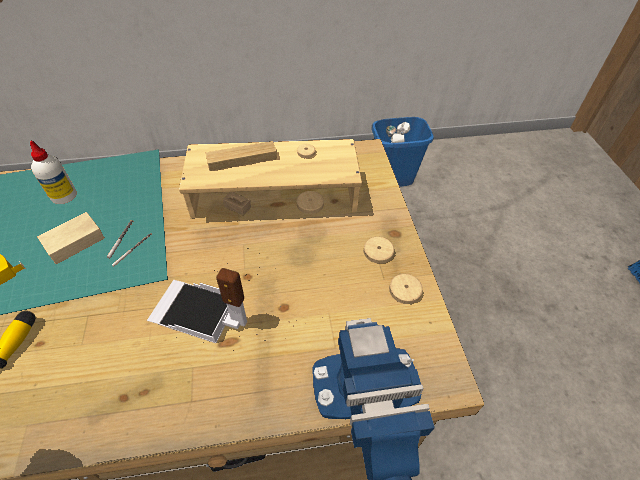

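View pics/top0.png

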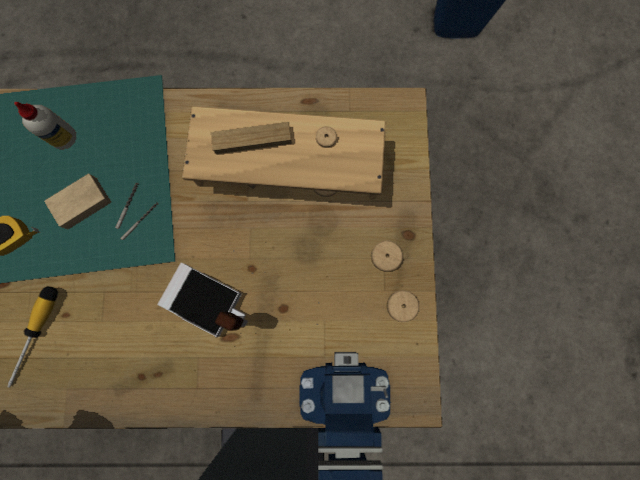

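View pics/wrist0.png

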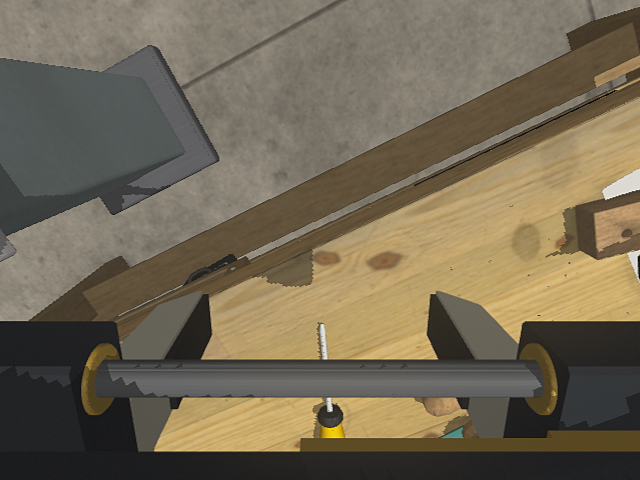

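Candidates for the wheel, in side-view pixels:
- Disc under the shelf (311,201).
- Small disc on top of the shelf (306,151), which is not wanted.
- Bench discs (379,249) and (405,289), both farther right.

I choose (311,201) and will check it in a crop.

```bash
python3 - <<'E'
import cv2
s=cv2.imread("pics/side0.png");t=cv2.imread("pics/top0.png")
cv2.imwrite("pics/s_shelf.png",cv2.resize(s[130:230,170:370],None,fx=4,fy=4,interpolation=cv2.INTER_CUBIC))
cv2.imwrite("pics/s_scoop.png",cv2.resize(s[255:355,140:270],None,fx=6,fy=6,interpolation=cv2.INTER_CUBIC))
cv2.imwrite("pics/t_scoop.png",cv2.resize(t[255:345,150:260],None,fx=6,fy=6,interpolation=cv2.INTER_CUBIC))
cv2.imwrite("pics/t_shelf.png",cv2.resize(t[95:205,170:400],None,fx=3,fy=3,interpolation=cv2.INTER_CUBIC))
E
```

```text
(no output)
```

View pics/s_shelf.png

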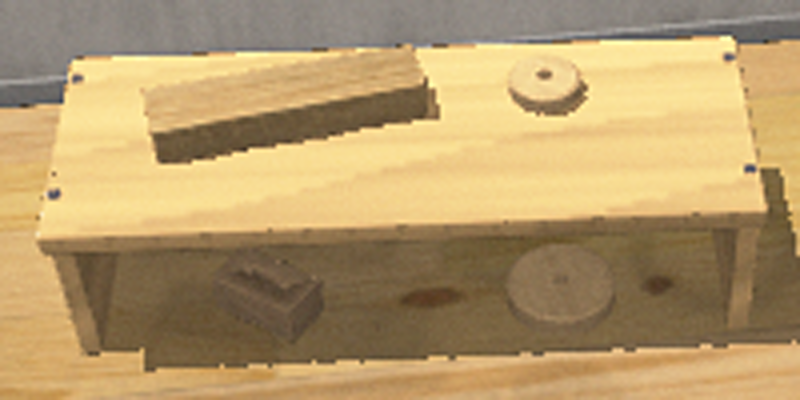

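View pics/s_scoop.png

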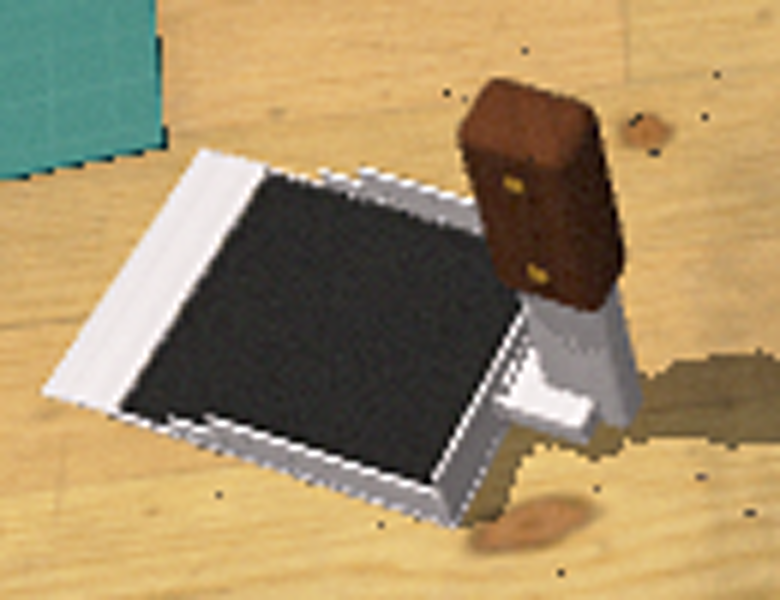

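View pics/t_scoop.png

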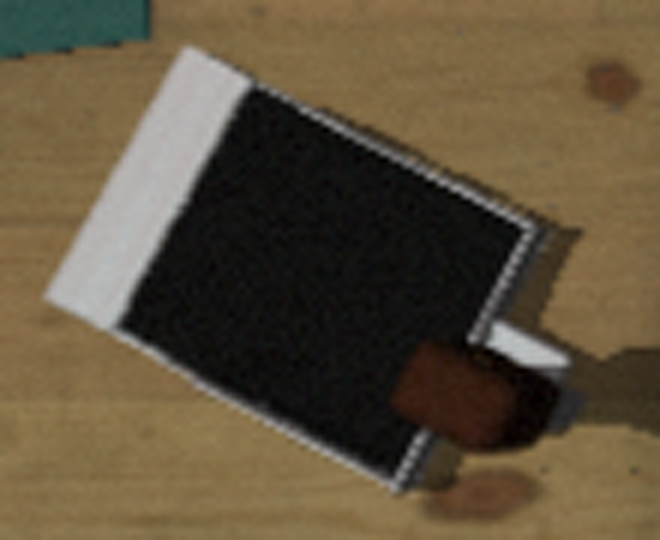

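View pics/t_shelf.png

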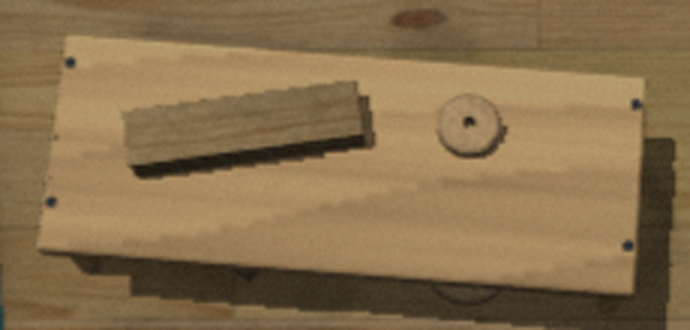

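```bash
cat > h.py <<'E'
import numpy as np
from plant import bot
from scipy.optimize import least_squares
C={}
def cam(n):
    if n not in C: C[n]=bot.capture(n)
    return C[n]
def ray(c,uv,z):
    W=c["world_to_cam"];R=W[:3,:3];t=W[:3,3]
    d=R.T@np.array([(uv[0]-c["cx"])/c["fx"],(uv[1]-c["cy"])/c["fy"],1]);o=-R.T@t
    return o+d*(z-o[2])/d[2]
def proj(c,p):
    q=c["world_to_cam"][:3,:3]@np.asarray(p,float)+c["world_to_cam"][:3,3]
    return np.array([c["fx"]*q[0]/q[2]+c["cx"],c["fy"]*q[1]/q[2]+c["cy"]])
E
python3 - <<'E'
from h import *
s=cam("side");t=cam("top")
S=lambda u,v:(140+(u+.5)/6-.5,255+(v+.5)/6-.5)
T=lambda u,v:(150+(u+.5)/6-.5,255+(v+.5)/6-.5)
pts=[(s,S(205,150),(160,46,0)),(s,S(42,392),(160,-46,0)),(s,S(267,174),(135,46,3)),(s,S(122,412),(135,-46,3)),
(t,T(190,47),(160,46,0)),(t,T(45,298),(160,-46,0)),(t,T(254,82),(135,46,3)),(t,T(115,328),(135,-46,3)),(s,S(440,485),(25,-44,31)),(t,T(400,488),(25,-46,31)),(t,T(540,228),(25,46,31))]
for lab in (1,-1):
    def f(p):
        c_,s_=np.cos(p[2]),np.sin(p[2]);r=[]
        for c,uv,q in pts:
            q=np.array(q,float);q[1]*=lab
            r+=list(proj(c,(p[0]+c_*q[0]-s_*q[1],p[1]+s_*q[0]+c_*q[1],q[2]))-uv)
        return r
    r=least_squares(f,[350,-100,1.1]);print(lab,r.x,np.degrees(r.x[2]),r.cost);print(np.round(r.fun.reshape(-1,2),1))
X=lambda u,v:(170+(u+.5)/4-.5,130+(v+.5)/4-.5)
Y=lambda u,v:(170+(u+.5)/3-.5,95+(v+.5)/3-.5)
print("wheel bore z15",ray(s,X(560,281),15), ray(s,X(507,283),15),ray(s,X(614,287),15))
print("shelf front L/R z102 side",ray(s,X(38,242),102),ray(s,X(766,213),102)," top",ray(t,Y(38,250),102),ray(t,Y(632,293),102))
print("back top",ray(t,Y(66,37),102),ray(t,Y(644,78),102), "side",ray(s,X(75,58),102),ray(s,X(735,38),102))
print("post front base",ray(s,X(88,353),0),ray(s,X(738,326),0))
print("wheel front top view",ray(t,Y(465,303),0))
for uv in [(379,249),(405,289)]: print("decoy",ray(s,uv,15))
for uv in [(165,250),(167,278)]: print("mat",ray(s,uv,3))
E
```

```text
1 [428.16598182  18.51468101   0.69582401] 39.86777891812604 12760.212852205968
[[-29.8  31. ]
 [ 38.7 -40.8]
 [-32.5  34.4]
 [ 33.2 -37.6]
 [-27.   29.2]
 [ 34.9 -42.9]
 [-30.5  33.2]
 [ 30.5 -38.4]
 [ 15.9 -22. ]
 [ 15.2 -21.3]
 [-47.6  54.7]]
-1 [466.57414563 -15.03853985   1.0994027 ] 62.99113451961459 7.348732275036696
[[ 0.4  0.9]
 [ 0.6  1.5]
 [ 1.3 -0.4]
 [-0.8  1.4]
 [ 0.1 -0.9]
 [ 0.6 -0.6]
 [ 0.1 -1.2]
 [-0.4  0.3]
 [ 0.3 -0.7]
 [-1.2  0.7]
 [-0.6 -0.8]]
wheel bore z15 [ 743.49165928 -176.99464479   15.        ] [ 745.94180908 -148.10137477   15.        ] [ 734.91483514 -205.55075199   15.        ]
shelf front L/R z102 side [719.45250379  81.82818518 102.        ] [ 691.30489631 -272.83403097  102.        ]  top [718.61744765  81.52901162 102.        ] [ 690.97622095 -273.58057026  102.        ]
back top [855.150585    70.99296231 102.        ] [ 827.16658096 -284.60751303  102.        ] side [860.56128959  69.916891   102.        ] [ 829.89524731 -285.75201134  102.        ]
post front base [739.21838154  79.52357368   0.        ] [ 710.64664894 -270.74165587    0.        ]
wheel front top view [ 713.00646548 -175.88118634    0.        ]
decoy [ 589.09012367 -294.81960118   15.        ]
decoy [ 490.69542164 -319.94382431   15.        ]
mat [655.38111084 128.41724069   3.        ]
mat [585.78389025 119.55937327   3.        ]
```

The crop shows the 60 mm disc under the right half of the shelf, with its bore at about side (310,200), and the block at (237,203). It lies at y = -177, against -295 and -320 for the bench discs, so it is the leftmost and the right choice. Scoop fit: origin (467,-15), yaw 63°, residual about 1 px.

```bash
cat > d.py <<'E'
import sys,numpy as np
from plant import bot
from scipy.spatial.transform import Rotation as R
o=bot.get_obs();p=o["tool_pos"];r=R.from_euler("xyz",o["tcp_rot"])
x,y,z,yaw=map(float,sys.argv[1:5])
yc=o["tcp_rot"][2]
d=r.inv().apply(np.array([x,y,z])-p)
print("t",o["time"],"pos",p.round(1),"rot",o["tcp_rot"].round(4),"F",o["contact_force"].round(1),"w",o["grip_width"])
print("delta tool",d.round(1),"turn",round(-(np.degrees(((np.radians(yaw)-yc)+np.pi)%(2*np.pi)-np.pi)),2),"q",o["joint_positions"].round(2))
E
python3 d.py 466.6 -15 240 63
```

```text
t 0.25 pos [231.9 470.8 248.4] rot [-3.1409e+00 -1.0000e-04  2.6839e+00] F [ 0.4  0.1 -0.3] w 91.90856481646232
delta tool [-425.2 -332.1    8.6] turn 90.77 q [ 0.97  0.34  1.52 -0.    1.28 -0.15]
```

Emit:
play_rows(moves=[0,-30,-23,0,6,0,-60,-46,0,12,0,-90,-70,0,18,0,-120,-93,0,24,0,-150,-117,0,30,0,-180,-140,0,36,0,-210,-164,0,42,0,-210,-164,0,42])

```text
time: 0.92
tool_pos: [350.3, 226.1, 248.8]
tcp_rot: [3.141, 0.002, 1.94]
contact_force: [0.4, -0.1, 1.0]
grip_width: 91.5
```

```bash
python3 d.py 466.6 -15 240 63
```

```text
t 0.9167 pos [350.3 226.1 248.8] rot [3.1412e+00 2.3000e-03 1.9395e+00] F [ 0.4 -0.1  1. ] w 91.54684447152923
delta tool [-266.8   21.6    9.4] turn 48.13 q [ 0.39  0.14  1.79 -0.    1.2   0.02]
```

Emit:
play_rows(moves=[0,-36,3,0,6.5,0,-72,6,0,13,0,-110,9,0,20,0,-148,12,0,27,0,-185,15,0,34,0,-222,18,0,41,0,-260,21,0,48,0,-267,22,0,48])

```text
time: 1.58
tool_pos: [469.5, -13.1, 248.6]
tcp_rot: [3.139, 0.001, 1.104]
contact_force: [0.4, 0.2, 0.0]
grip_width: 91.6
```

```bash
python3 d.py 466.6 -15 240 63; python3 - <<'E'
from h import *
import cv2
for n in ("wrist","side"): cv2.imwrite(f"pics/{n}1.png",cam(n)["color"][:,:,::-1])
E
```

```text
t 1.5833 pos [469.5 -13.1 248.6] rot [3.1394e+00 9.0000e-04 1.1037e+00] F [0.4 0.2 0. ] w 91.57781628272035
delta tool [-3.  -1.8  8.6] turn 0.24 q [-0.19  0.24  1.67 -0.    1.23  0.28]
```

View pics/wrist1.png

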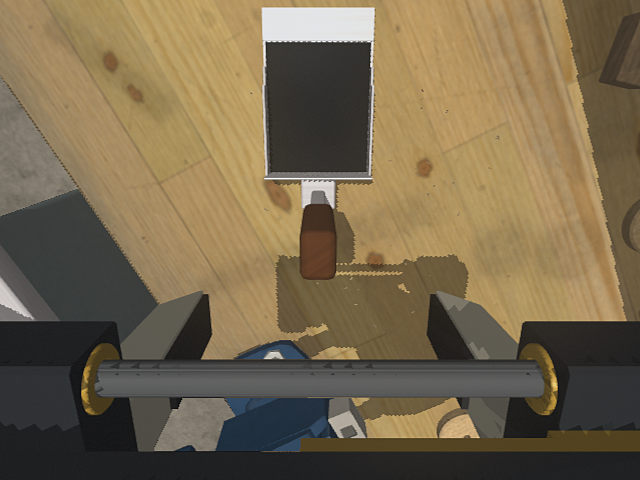

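View pics/side1.png

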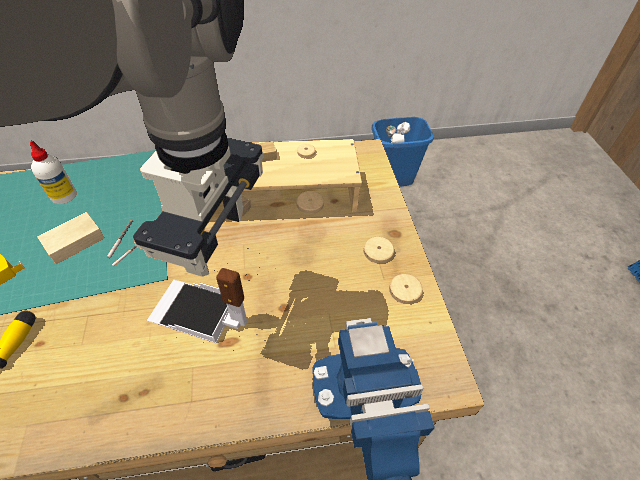

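```bash
python3 - <<'E'
from h import *
import cv2
o=bot.get_obs()
from scipy.spatial.transform import Rotation as R
r=R.from_euler("xyz",o["tcp_rot"]);p=o["tool_pos"]
w=cam("wrist");im=w["color"][:,:,::-1].copy()
T=w["T_tool_cam"]
def pw(q):
    c=T[:3,:3].T@(r.inv().apply(np.array(q)-p)-T[:3,3]);return w["fx"]*c[0]/c[2]+w["cx"],w["fy"]*c[1]/c[2]+w["cy"]
X,Y,a=466.57,-15.04,1.0994
cr=im[180:300,270:370];cr=cv2.resize(cr,None,fx=5,fy=5,interpolation=cv2.INTER_CUBIC)
for q in [(16,11,155),(16,-11,155),(-16,11,155),(-16,-11,155),(0,0,155)]:
    u,v=pw((X+np.cos(a)*q[0]-np.sin(a)*q[1],Y+np.sin(a)*q[0]+np.cos(a)*q[1],q[2]));print(q,u,v)
    cv2.circle(cr,(int((u-270)*5),int((v-180)*5)),4,(0,255,0),-1)
for q in [(160,46,0),(160,-46,0),(25,46,31),(25,-46,31)]:
    print(q,pw((X+np.cos(a)*q[0]-np.sin(a)*q[1],Y+np.sin(a)*q[0]+np.cos(a)*q[1],q[2])))
cv2.imwrite("pics/w1c.png",cr)
E
```

```text
(16, 11, 155) 302.4869300160433 237.1474593340941
(16, -11, 155) 340.70667113182867 237.58751258932097
(-16, 11, 155) 302.51293209082314 287.9918466288632
(-16, -11, 155) 339.21799217969505 288.402724795887
(0, 0, 155) 321.2259437876691 263.2962573480905
(160, 46, 0) (np.float64(266.9868571217189), np.float64(11.7056917609969))
(160, -46, 0) (np.float64(379.13233507788357), np.float64(13.155567060180772))
(25, 46, 31) (np.float64(266.90991662976217), np.float64(182.02070130657006))
(25, -46, 31) (np.float64(375.1138282916759), np.float64(183.30375818554438))
```

View pics/w1c.png

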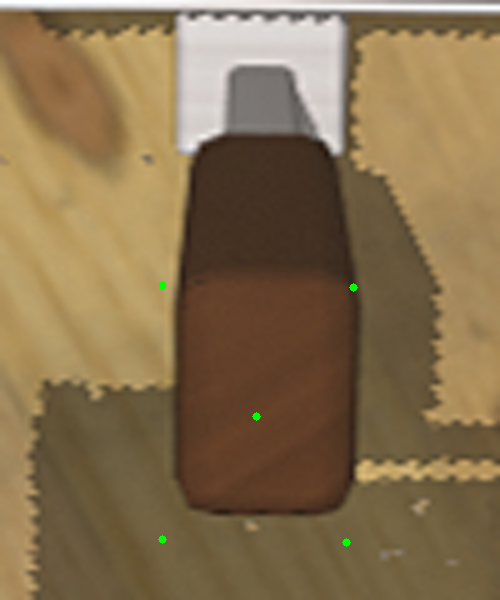

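In the wrist crop the grip, rear wall and blade edge all centre on column 319, the tool plane. The grip's rows also put it about 3 mm ahead of my fit, so the tool is already right above it. I'll go straight down.

Emit:
play_rows(moves=[0,0,0,25,0,0,0,0,50,0,0,0,0,75,0,0,0,0,95,0,0,0,0,110,0,0,0,0,118,0,0,0,0,120.5,0,0,0,0,120.5,0])

```text
time: 2.4
tool_pos: [467.1, -7.8, 128.3]
tcp_rot: [-3.141, -0.0, 1.115]
contact_force: [0.2, -0.4, -0.1]
grip_width: 92.1
```

```bash
python3 d.py 469.5 -13.1 128 63; python3 - <<'E'
from h import *
import cv2
for n in ("wrist","side"): cv2.imwrite(f"pics/{n}2.png",cam(n)["color"][:,:,::-1])
E
```

```text
t 2.4 pos [467.1  -7.8 128.3] rot [-3.141e+00 -1.000e-04  1.115e+00] F [ 0.2 -0.4 -0.1] w 92.06139903405935
delta tool [-3.7  4.5  0.3] turn 0.88 q [-0.18  0.38  1.85  0.    0.92  0.27]
```

View pics/wrist2.png

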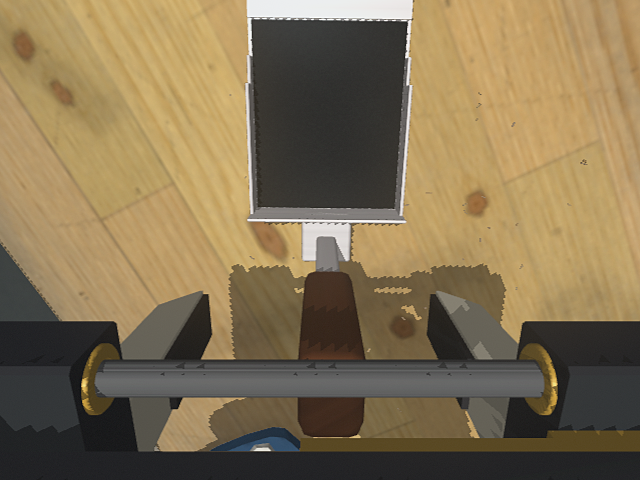

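```bash
python3 d.py 466.6 -15 128 63; python3 - <<'E'
from h import *
from scipy.spatial.transform import Rotation as R
o=bot.get_obs()
r=R.from_euler("xyz",o["tcp_rot"]);p=o["tool_pos"]
w=bot.capture("wrist");T=w["T_tool_cam"]
def pw(q):
    c=T[:3,:3].T@(r.inv().apply(np.array(q)-p)-T[:3,3]);return np.array([w["fx"]*c[0]/c[2]+w["cx"],w["fy"]*c[1]/c[2]+w["cy"]])
pts=[((135,46,3),(248,18)),((135,-46,3),(412,20)),((25,46,31),(248,222)),((25,-46,31),(406,220))]
def f(s):
    c,k=np.cos(s[2]),np.sin(s[2]);return np.concatenate([pw((s[0]+c*q[0]-k*q[1],s[1]+k*q[0]+c*q[1],q[2]))-uv for q,uv in pts])
s=least_squares(f,[467,-15,1.1]);print(s.x,s.fun.round(1))
for q in [(-16,11,155),(-16,-11,155),(0,0,155)]:
    c,k=np.cos(s.x[2]),np.sin(s.x[2]);print(q,pw((s.x[0]+c*q[0]-k*q[1],s.x[1]+k*q[0]+c*q[1],q[2])))
E
```

```text
t 2.5 pos [467.9  -8.3 129.2] rot [ 3.1400e+00 -6.0000e-04  1.1141e+00] F [ 1.3 -0.4 -0.8] w 92.01692319012712
delta tool [-6.6  1.8  1.2] turn 0.83 q [-0.18  0.38  1.84  0.    0.92  0.27]
[469.73447792 -15.52496526   1.10520553] [-0.3  0.2 -0.8 -0.2  0.3 -1.6  0.8  1.6]
(-16, 11, 155) [300.21118129 441.82167835]
(-16, -11, 155) [366.99010415 442.21715227]
(0, 0, 155) [334.59040588 401.68091738]
```

Emit:
play_rows(moves=[0,-5.8,4.1,0.8,0.6,0,-5.8,4.1,0.8,0.6,0,-5.8,4.1,0.8,0.6,0,-5.8,4.1,0.8,0.6])

```text
time: 2.88
tool_pos: [468.6, -16.0, 127.6]
tcp_rot: [3.141, -0.0, 1.102]
contact_force: [-0.6, 0.3, -0.0]
grip_width: 91.8
```

```bash
python3 d.py 469 -15.3 128 63.2
```

```text
t 2.8833 pos [468.6 -16.  127.6] rot [ 3.1413e+00 -3.0000e-04  1.1019e+00] F [-0.6  0.3 -0. ] w 91.80837277464467
delta tool [ 0.8  0.  -0.4] turn -0.06 q [-0.2   0.38  1.84  0.    0.91  0.27]
```

Aligned. Now I close.

Emit:
play_rows(moves=[255,0,0,0,0,255,0,0,0,0,255,0,0,0,0,255,0,0,0,0,255,0,0,0,0,255,0,0,0,0,255,0,0,0,0,255,0,0,0,0])

```text
time: 3.55
tool_pos: [468.5, -15.8, 127.4]
tcp_rot: [3.142, -0.0, 1.103]
contact_force: [0.1, 1.1, 0.3]
grip_width: 43.5
```

```bash
python3 d.py 560 -155 127.5 -4.5
```

```text
t 3.55 pos [468.5 -15.8 127.4] rot [ 3.1415e+00 -1.0000e-04  1.1026e+00] F [0.1 1.1 0.3] w 43.50987679680329
delta tool [-8.300e+01  1.445e+02 -1.000e-01] turn 67.67 q [-0.2   0.39  1.84  0.    0.91  0.27]
```

Emit:
play_rows(moves=[255,0,0,0,0,255,0,0,0,0,255,0,0,0,0,255,0,0,0,0,255,0,0,0,0,255,0,0,0,0])

```text
time: 4.05
tool_pos: [468.4, -15.7, 127.4]
tcp_rot: [-3.141, -0.0, 1.103]
contact_force: [0.5, 0.2, 0.4]
grip_width: 21.9
```

Emit:
play_rows(moves=[255,-5,4,0,3,255,-12,9,0,7,255,-20,15,0,12,255,-28,21,0,17,255,-36,27,0,22,255,-44,33,0,27,255,-52,39,0,32,255,-57,44,0,35])

```text
time: 4.72
tool_pos: [482.1, -87.1, 127.4]
tcp_rot: [-3.141, -0.0, 0.487]
contact_force: [-0.0, 1.5, 0.5]
grip_width: 22.0
```

```bash
python3 d.py 494.6 -157.4 127.5 -4.5;  python3 - <<'E'
from h import *
t=cam("top")
print(ray(t,(346,354),100),ray(t,(346,354),0))
E
```

```text
t 4.7167 pos [482.1 -87.1 127.4] rot [-3.1414e+00 -1.0000e-04  4.8690e-01] F [-0.   1.5  0.5] w 22.0405696662374
delta tool [-21.8  68.   -0.1] turn 32.4 q [-0.34  0.42  1.79  0.    0.94  0.75]
[ 410.51467636 -208.52543182  100.        ] [ 402.79593966 -214.63833912    0.        ]
```

Emit:
play_rows(moves=[255,-3,9,0,4,255,-6,18,0,9,255,-9,27,0,14,255,-12,37,0,19,255,-15,47,0,24,255,-18,57,0,28,255,-21,65,0,31.5,255,-22,68,0,32.4])

```text
time: 5.43
tool_pos: [494.9, -157.4, 127.4]
tcp_rot: [-3.141, -0.0, -0.076]
contact_force: [-0.1, 1.4, 1.7]
grip_width: 22.0
```

```bash
cat > see.py <<'E'
import sys
from h import *
import cv2
k=sys.argv[1]
im=[cam(n)["color"][:,:,::-1] for n in ("side","top","wrist")]
cv2.imwrite(f"pics/s{k}.png",cv2.resize(im[0][130:350,140:460],None,fx=2.5,fy=2.5,interpolation=cv2.INTER_CUBIC))
cv2.imwrite(f"pics/t{k}.png",cv2.resize(im[1][90:330,150:450],None,fx=2.5,fy=2.5,interpolation=cv2.INTER_CUBIC))
cv2.imwrite(f"pics/w{k}.png",im[2])
E
python3 see.py 3;python3 d.py 494.6 -157.4 127.5 -4.5
```

```text
t 5.5833 pos [ 494.8 -156.9  127.4] rot [ 3.1414e+00 -3.0000e-04 -7.2000e-02] F [ 0.6 -0.2 -0.1] w 21.995356585292004
delta tool [-0.1  0.5 -0.1] turn 0.38 q [-0.45  0.46  1.71 -0.    0.97  1.19]
```

View pics/s3.png

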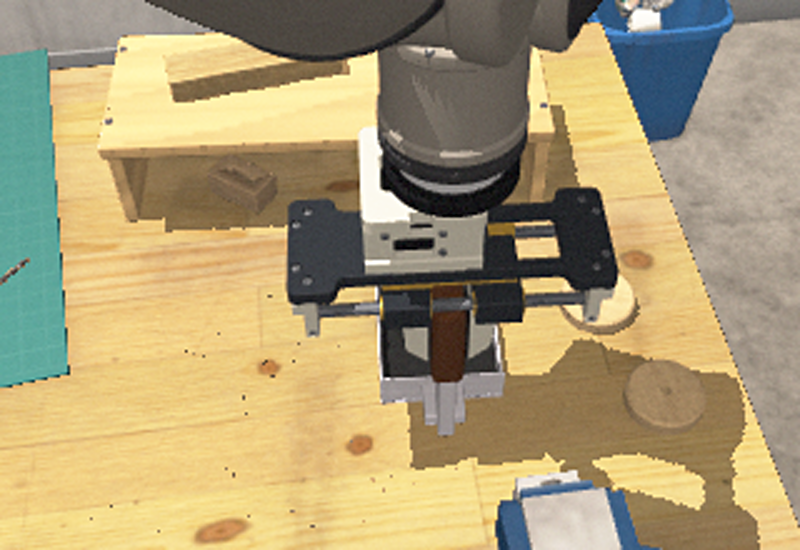

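View pics/w3.png

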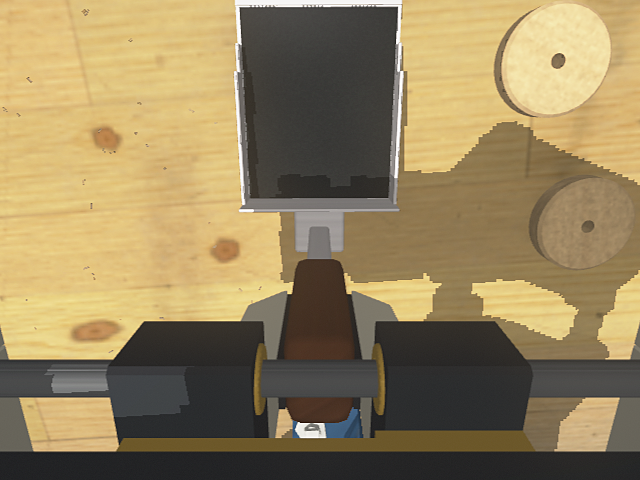

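View pics/t3.png

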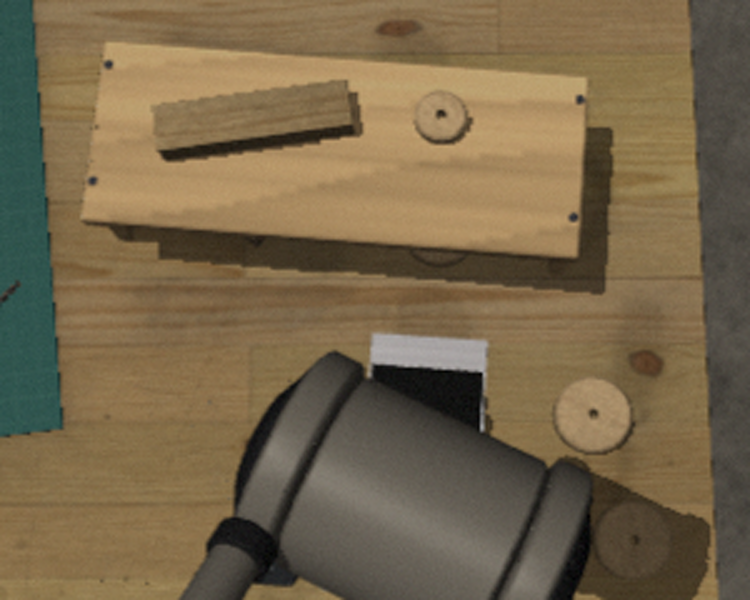

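```bash
python3 - <<'E'
from h import *
t=cam("top")
T=lambda u,v:(150+(u+.5)/2.5-.5,90+(v+.5)/2.5-.5)
l=ray(t,T(371,334),0);r=ray(t,T(488,341),0);w=ray(t,T(439,265),0);w15=ray(t,T(411,252),15),ray(t,T(467,256),15)
print(l,r,(l+r)/2,w,w15)
a=np.radians(-4.5);ax=np.array([np.cos(a),np.sin(a)]);ay=np.array([-ax[1],ax[0]])
for p in [(l+r)/2,w,w15[0],w15[1],np.array([743.5,-177,0]),np.array([494.8,-156.9,0])]:
    d=p[:2]-[705.2,-95.8];print(d@ax,d@ay)
E
```

```text
[ 656.24716797 -122.57110917    0.        ] [ 650.29285971 -215.84803976    0.        ] [ 653.27001384 -169.20957446    0.        ] [ 712.93345211 -177.15796909    0.        ] (array([ 719.55996978, -154.68877367,   15.        ]), array([ 716.14748253, -199.15299273,   15.        ]))
-46.010254515817515 -77.25765699768873
14.092885142197535 -80.50040996546223
18.93606271425941 -57.58056899095523
19.022717446630658 -102.17546036852859
44.55281245507977 -77.94470413275353
-204.95755626847884 -77.4194428322327
```

Emit:
play_rows(moves=[255,5,0,0,0.2,255,13,0.5,0,0.4,255,21,1,0,0.4,255,29,1.5,0,0.4,255,37,1.5,0,0.4,255,45,1.5,0,0.4,255,52,1.5,0,0.4,255,56,1.5,0,0.4])

```text
time: 6.3
tool_pos: [551.5, -162.5, 127.4]
tcp_rot: [3.142, -0.0, -0.081]
contact_force: [-2.6, -0.5, 3.4]
grip_width: 22.0
```

Emit:
play_rows(moves=[255,4,0,0,0,255,8,0,0,0,255,12,0,0,0,255,16,0,0,0,255,20,0,0,0,255,24,0,0,0,255,28,0,0,0,255,32,0,0,0])

```text
time: 6.97
tool_pos: [582.8, -165.1, 127.4]
tcp_rot: [-3.142, -0.0, -0.081]
contact_force: [-2.5, 1.0, 3.1]
grip_width: 22.1
```

Emit:
play_rows(moves=[255,4,0,0,0,255,8,0,0,0,255,12,0,0,0,255,16,0,0,0,255,20,0,0,0,255,24,0,0,0,255,28,0,0,0,255,32,0,0,0])

```text
time: 7.63
tool_pos: [614.7, -167.6, 127.4]
tcp_rot: [-3.142, -0.0, -0.081]
contact_force: [-2.5, 0.3, 2.9]
grip_width: 21.7
```

```bash
python3 see.py 4;python3 d.py 646.3 -170 127.5 -4.5
```

```text
t 7.7833 pos [ 615.1 -167.7  127.4] rot [ 3.1415e+00 -1.6000e-03 -8.0700e-02] F [2.1 0.  0.3] w 21.463191965156167
delta tool [31.3 -0.2 -0.1] turn -0.12 q [-0.39  0.65  1.35  0.    1.14  1.26]
```

View pics/s4.png

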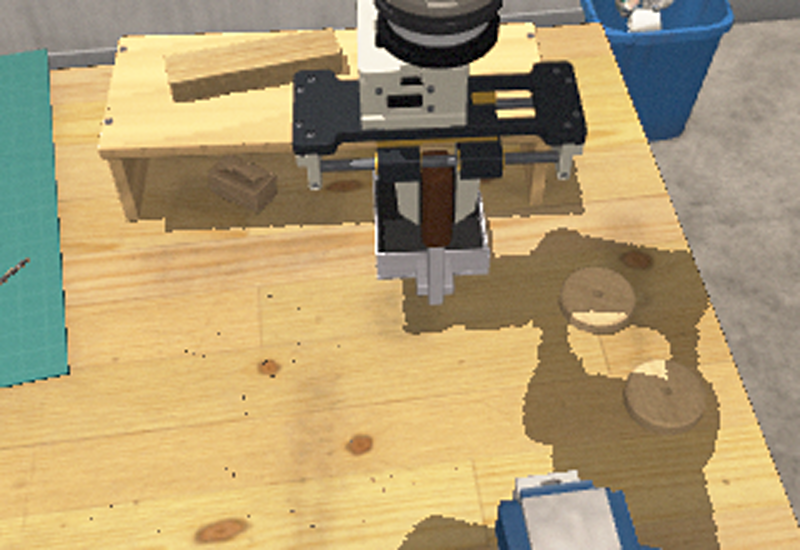

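View pics/w4.png

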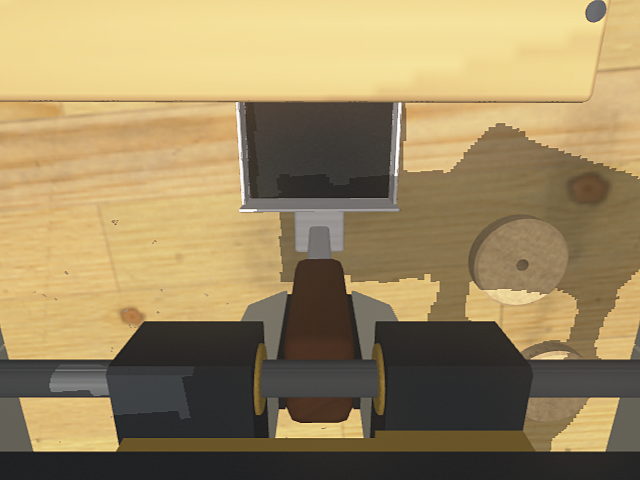

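Emit:
play_rows(moves=[255,4,0,0,0,255,8,0,0,0,255,12,0,0,0,255,16,0,0,0,255,20,0,0,0,255,24,0,0,0,255,28,0,0,0,255,31,0,0,0])

```text
time: 8.45
tool_pos: [645.6, -170.2, 127.5]
tcp_rot: [-3.142, -0.0, -0.081]
contact_force: [-3.8, 0.5, 4.2]
grip_width: 21.8
```

Emit:
play_rows(moves=[255,0,0,0,0,255,0,0,0,0,255,0,0,0,0])

```text
time: 8.7
tool_pos: [645.7, -170.1, 127.4]
tcp_rot: [-3.142, -0.002, -0.081]
contact_force: [1.5, -0.9, 1.7]
grip_width: 21.4
```

```bash
python3 see.py 5;python3 d.py 646.3 -170 127.5 -4.5
```

```text
t 8.85 pos [ 645.5 -170.1  127.4] rot [-3.1416e+00 -1.0000e-03 -8.0800e-02] F [1.6 0.4 1.1] w 22.061712527524467
delta tool [ 0.8 -0.2 -0.1] turn -0.13 q [-0.37  0.71  1.25  0.    1.19  1.28]
```

View pics/w5.png

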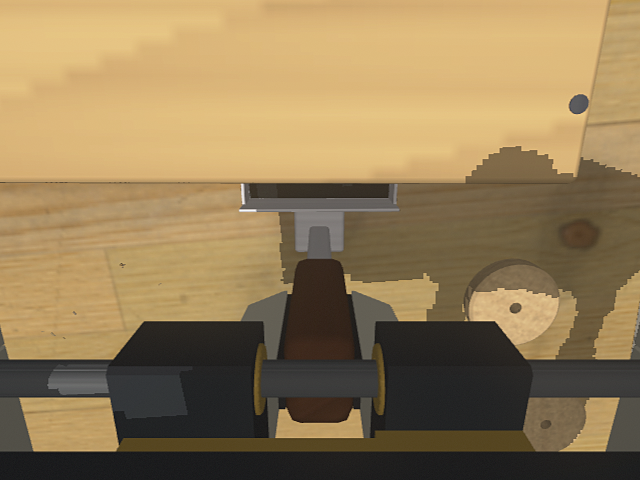

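View pics/s5.png

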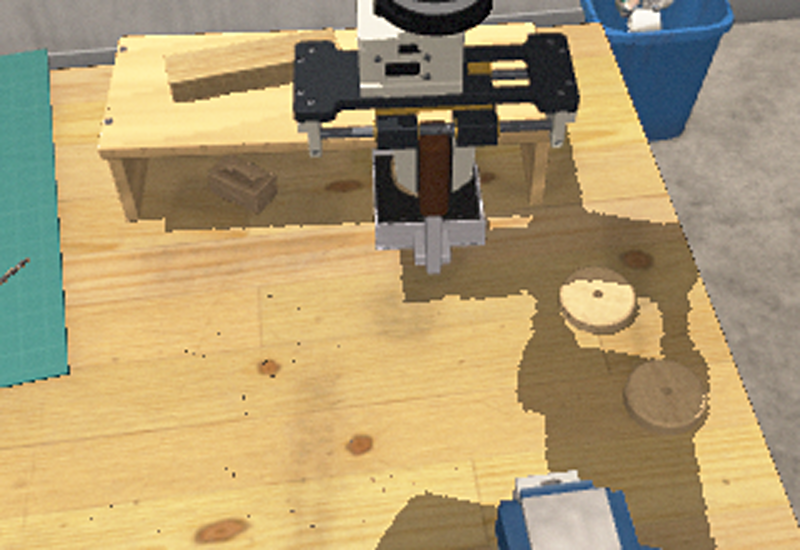

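```bash
python3 - <<'E'
from h import *
import cv2
s=cam("side")["color"][:,:,::-1]
cv2.imwrite("pics/s5c.png",cv2.resize(s[180:245,280:350],None,fx=9,fy=9,interpolation=cv2.INTER_CUBIC))
E
```

```text
(no output)
```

View pics/s5c.png

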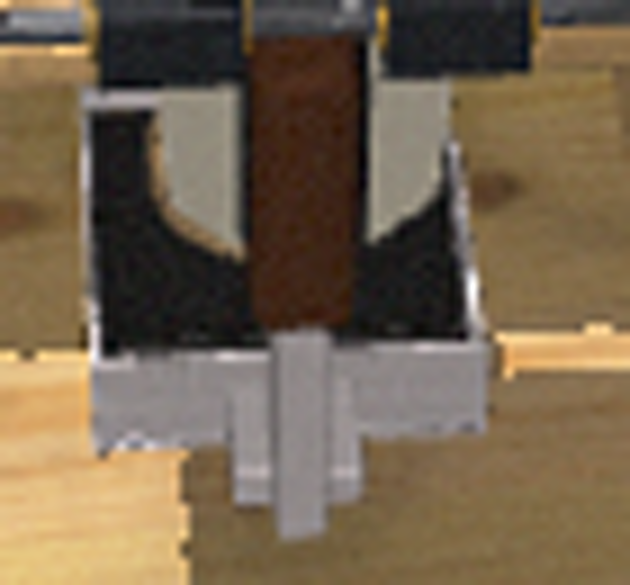

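```bash
python3 - <<'E'
from h import *
s=cam("side");a=np.radians(-4.6);ax=np.array([np.cos(a),np.sin(a)]);ay=np.array([-ax[1],ax[0]])
for u,v in [(240,257),(190,232),(165,200),(150,150),(150,115)]:
    p=ray(s,(280+u/9,180+v/9),3);d=p[:2]-[645.5,-170.1];print(p.round(1),d@ax,d@ay)
E
```

```text
[ 729.8 -168.5    3. ] 83.85986452187767 8.308121011078768
[ 739.8 -157.6    3. ] 92.95366425395974 20.057627306482512
[ 751.4 -152.8    3. ] 104.19373792319313 25.70876490526835
[ 769.2 -151.2    3. ] 121.74803426539755 28.72614279971596
[ 781.5 -152.7    3. ] 134.13152973824697 28.24939909190672
```

The brown rim arc on the black rubber puts the wheel's centre about 112 mm ahead of the grip, centred and still under the shelf. I'll draw back gently.

Emit:
play_rows(moves=[255,-2,0,0,0,255,-5,0,0,0,255,-9,0,0,0,255,-13,0,0,0,255,-17,0,0,0,255,-21,0,0,0,255,-25,0,0,0,255,-29,0,0,0])

```text
time: 9.62
tool_pos: [615.8, -167.7, 127.4]
tcp_rot: [-3.141, 0.0, -0.081]
contact_force: [1.1, -0.7, 1.0]
grip_width: 22.0
```

Emit:
play_rows(moves=[255,-4,0,0,0,255,-8,0,0,0,255,-13,0,0,0,255,-18,0,0,0,255,-23,0,0,0,255,-28,0,0,0,255,-33,0,0,0,255,-38,0,0,0])

```text
time: 10.28
tool_pos: [577.8, -164.7, 127.4]
tcp_rot: [-3.142, 0.0, -0.081]
contact_force: [1.8, -0.2, -1.2]
grip_width: 21.8
```

```bash
python3 see.py 6;python3 d.py 497 -157 127.5 -4.5
```

```text
t 10.4333 pos [ 577.6 -164.6  127.4] rot [-3.1413e+00  1.3000e-03 -8.0900e-02] F [-1.1 -0.4  1.4] w 21.83080712608671
delta tool [-80.9  -1.1   0.1] turn -0.14 q [-0.41  0.59  1.47 -0.    1.08  1.25]
```

View pics/w6.png

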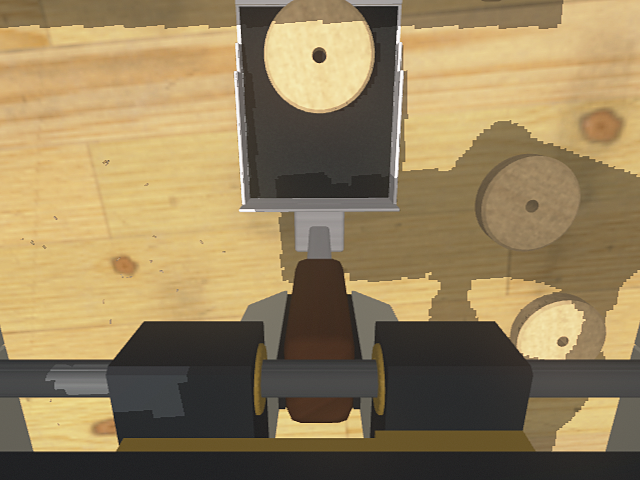

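The wheel is riding flat in the pan, with its bore at wrist (319,55), centred. I'll pull further out.

Emit:
play_rows(moves=[255,-3,0,0,0,255,-8,0,0,0,255,-14,0,0,0,255,-20,0,0,0,255,-26,0,0,0,255,-32,0,0,0,255,-38,0,0,0,255,-42,0,0,0])

```text
time: 11.1
tool_pos: [535.6, -161.2, 127.4]
tcp_rot: [-3.141, 0.0, -0.081]
contact_force: [1.3, 0.4, -0.6]
grip_width: 21.9
```

Emit:
play_rows(moves=[255,-4,0,0,0,255,-9,0,0,0,255,-14,0,0,0,255,-19,0,0,0,255,-24,0,0,0,255,-28,0,0,0,255,-30,0,0,0,255,-30,0,0,0])

```text
time: 11.77
tool_pos: [505.8, -158.8, 127.4]
tcp_rot: [-3.141, 0.001, -0.081]
contact_force: [-2.2, 0.8, 2.0]
grip_width: 22.1
```

```bash
python3 see.py 7;python3 d.py 497 -157 127.5 -4.5
```

```text
t 11.9167 pos [ 506.3 -158.8  127.4] rot [-3.1414e+00  8.0000e-04 -8.0700e-02] F [-2.   0.2  2.5] w 22.018290644723074
delta tool [-9.4 -1.1 -0.1] turn -0.13 q [-0.45  0.48  1.67 -0.    0.99  1.2 ]
```

View pics/w7.png

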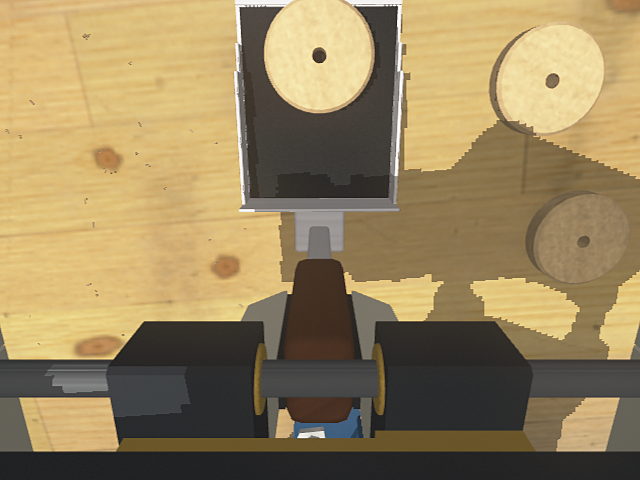

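View pics/s7.png

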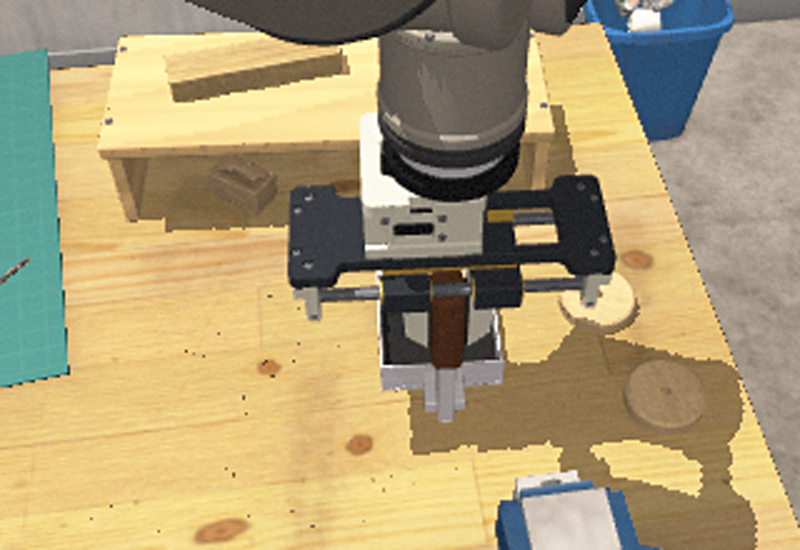

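The wheel is about 80 mm out in front of the shelf. I release.

Emit:
play_rows(moves=[100,0,0,0,0,100,0,0,0,0,100,0,0,0,0,100,0,0,0,0,100,0,0,0,0,100,0,0,0,0,100,0,0,0,0,100,0,0,0,0])

```text
time: 12.58
tool_pos: [506.6, -158.9, 127.4]
tcp_rot: [-3.142, -0.0, -0.081]
contact_force: [0.1, 0.4, -0.7]
grip_width: 55.7
```

```bash
python3 d.py 506 -159 247 -4.5
```

```text
t 12.5833 pos [ 506.6 -158.9  127.4] rot [-3.1415e+00 -1.0000e-04 -8.0800e-02] F [ 0.1  0.4 -0.7] w 55.69828705988922
delta tool [  -0.6    0.2 -119.6] turn -0.13 q [-0.45  0.48  1.67  0.    0.99  1.2 ]
```

Emit:
play_rows(moves=[100,0,0,-5,0,100,0,0,-15,0,100,0,0,-30,0,100,0,0,-50,0,100,0,0,-70,0,100,0,0,-90,0,100,0,0,-110,0,100,0,0,-120,0])

```text
time: 13.25
tool_pos: [507.4, -159.3, 251.0]
tcp_rot: [3.14, -0.005, -0.081]
contact_force: [0.7, -0.6, -0.1]
grip_width: 55.9
```

Emit:
play_rows(moves=[100,-20,0,0,0,100,-40,0,0,0,100,-60,0,0,0,100,-60,0,0,0,100,-60,0,0,0,100,-60,0,0,0])

```text
time: 13.75
tool_pos: [447.4, -154.3, 247.8]
tcp_rot: [3.141, -0.001, -0.081]
contact_force: [0.0, 0.9, 0.3]
grip_width: 55.9
```

```bash
python3 see.py 8;python3 d.py 506 -159 247 -4.5
```

```text
t 13.9 pos [ 447.5 -154.2  247.3] rot [-3.1415e+00 -2.0000e-04 -8.0600e-02] F [-0.1  0.2  0.1] w 56.09985150084257
delta tool [58.7  0.1  0.3] turn -0.12 q [-0.49  0.25  1.66  0.    1.23  1.16]
```

View pics/w8.png

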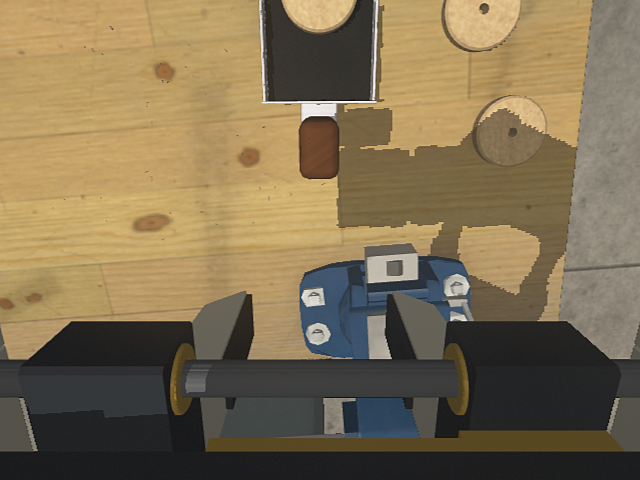

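View pics/s8.png

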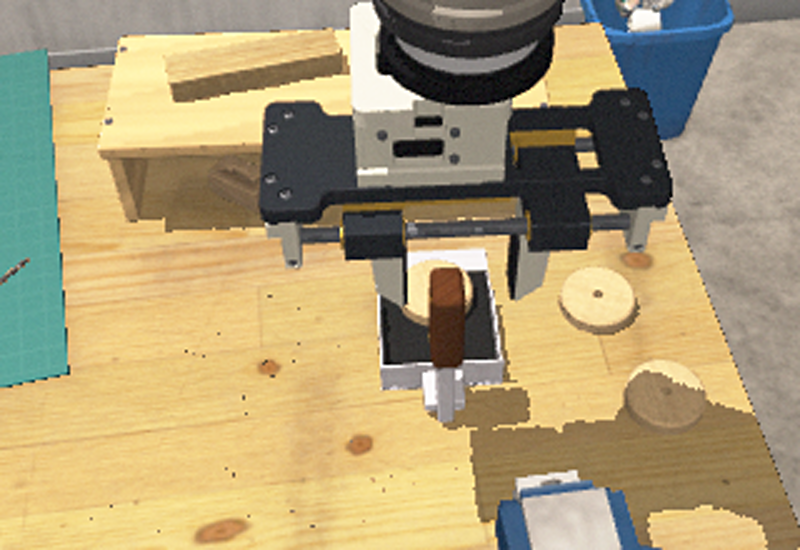

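View pics/t8.png

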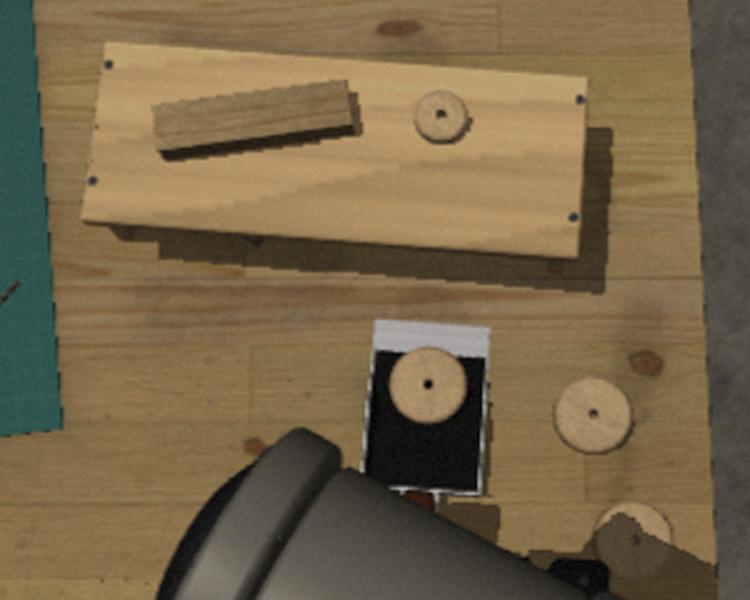

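The scoop stands free, with the wheel flat in its pan: bore at top crop (428,384), blade edge (374–490, 320–327). The gripper is clear of it.

```bash
python3 - <<'E'
from h import *
t=cam("top");T=lambda u,v:(150+(u+.5)/2.5-.5,90+(v+.5)/2.5-.5)
w=ray(t,T(428,384),18);a=np.radians(-4.6);ax=np.array([np.cos(a),np.sin(a)]);ay=np.array([-ax[1],ax[0]])
e=(ray(t,T(374,320),0)+ray(t,T(490,327),0))/2
for n,o in (("shelf",[705.2,-95.8]),("scoop(edge-160)",e[:2]-160*ax)): d=w[:2]-o;print(n,d@ax,d@ay)
print(bot.close_job())
E
```

```text
shelf -86.37481089031694 -79.12175001133963
scoop(edge-160) 107.959155191357 -0.6585787317846847
the job is handed in; nothing more can be done
None
```

The wheel is out from under the shelf, lying flat in the scoop's pan. The scoop stands on the bench, and I let go and handed the job in at about 14 s of the 45 s allowed; the hand-in gives no verdict.

**What I did:** I gripped the scoop by its upright grip (fingers stopped at 22 mm) and turned it toward the shelf. I slid the blade about 21 mm past the rail face, so the wheel rode up onto the pan. Then I drew the scoop back about 140 mm, opened the fingers and moved the arm clear.

**Last checks, from the top picture just before hand-in:**
- **Wheel in the pan:** its centre is 108 mm ahead of the grip axis and 0.7 mm off the pan's middle line.
- **Clear of the shelf:** its centre is 86 mm in front of the shelf's front edge.
- **Under the shelf:** before the pull back, a side picture put the wheel's centre about 112 mm ahead of the grip axis, on the pan.
- **Block and forces:** the beech block looked unmoved in the pictures. The force readings stayed under about 5 N, and I kept the fingers about 100 mm up, well above the wheel.

**Disagreements:** my first fix of the scoop was about 3 mm off along its length. The tool pose read while the arm was still settling was also about 6 mm out. I corrected both from the wrist camera before gripping.

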